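# Brush out the collet canister and hang up the brush

## Task

Push the swing lid of the empty tin canister right aside, clear of its mouth, then take the long brush from its wooden pot and brush out the canister with three full strokes up and down, each from the bottom until the bristles stand up out of the mouth. Finally hang the brush by its steel ring on the hook of the stand, leaving the lid open and the whistle pipes, bell and bird door where they are.

Things in the scene. Friction and masses are not known exactly. Their poses are not given: they have to be found in the camera images.
- canister: Squat open tin canister fixed to the bench: outside diameter 84, bore diameter 74, height 80, inner floor 6 above the bench. Origin: centre of its underside; z up along its axis. A round pin of diameter 14, top 98 above the bench, stands beside it at +x 58 (its own frame); the lid swivels about this pin.
- lid (a joint): Swivel angle of the flat round tin lid (diameter 90, 8 thick, underside 83 and top 91 above the bench, ridged edge) about the upright pin. 0: it covers the mouth; it grows counterclockwise seen from above, up to 2.5 at its stop; the mouth is fully clear from 1.6. It stays where it is left; turning it takes about 0.06 N m (1 N at the post).
- canister_pin (a point): Point on the lid's pivot axis (upright pin), 83 above the bench.
- lid_post (a point): Upright brass post on the lid, diameter 14, standing from the lid's top (91) to 121 above the bench, 75 from the pivot axis, on the line from the pivot through the lid's centre. Point: on its axis, 113 above the bench. Push it sideways.
- brush_mid (a point): Long upright brush, 200 overall, 0.16 kg, standing foot down in the pot; point on its axis 100 above its foot. z: from foot to top. Head at 0-40 above the foot, steel shaft diameter 10 at 40-100, ring above that, and at the top a square wooden grip 20 x 20 (sides along x and y) from 154 to 200.
- brush_foot (a point): Centre of the brush's flat underside, under the bristle head (40 tall, hard core diameter 54; the yielding bristles reach diameter 71).
- brush_eye (a point): Centre of the brush's steel ring, 126 above its foot: 8 thick round bar, inner diameter 44, outer 60. The ring lies in its y-z plane; a hook passes through it along x, either way.
- pot: Low round wooden cup in which the brush stands, fixed to the bench: outside diameter 106 at the rim, 45 high, inner floor 8 above the bench. Origin: centre of its underside.
- hook: Hook stand, fixed: foot block 110 x 100 x 16 centred at x 45, steel post diameter 12 at x 45 (own frame), and at height 200 a level round prong 8 thick running from the post in -x to x -40, then rising to its tip at x -48, whose top is 216 above the bench. Hang things from the -x end. Origin at bench level below the prong; z up.
- hook_seat (a point): Point on top of the prong, 204 above the bench, 60 from the post and 25 from the place where the tip turns up; axes as hook. A ring hanging here has its inner top at this point.
- pipe1_mid (a point): Whistle pipe, upright square pine pipe 40 x 40 with a 44 x 44 walnut cap, 140 tall, standing loose; point: half-way up. Leave alone.
- pipe2_mid (a point): The other whistle pipe, the same.
- bell_mid (a point): Small brass bell, diameter 62 at the mouth, 60 tall, loose; point half-way up. Leave alone.
- birddoor_mid (a point): Carved linden bird door lying flat, 110 (x) x 75 (y) x 10, with leaf carving; its centre. Leave alone.
Mind the look-alikes: they are no part of the job. Of the things like the canister, leave any that is black or purple; of the rest the larger one is meant.

How it is judged:
By the outcome, as a careful person would: the job done as asked, in the order asked, and still so for the second after the job is handed in, with the robot touching nothing.
It also fails if it takes over 72 s, if anything falls off the work surface, if the arm or the gripper's body presses on something with over 40 N, if the wrist force passes 120 N, or if a joint passes its speed limit or range.

## Robot

A 6-joint arm with a two-finger parallel gripper is mounted at the origin on the work surface. World frame = base frame: x ahead of the robot, y to its left, z up, the work surface at z = 0. Lengths are in m, angles in rad, forces in N, time in s.
With the tool pointing down it reaches from about 0.35 to 0.95 m from the base axis. Payload 17.4 kg.
Tool frame: the origin (TCP) lies where the fingers leave the gripper's body, on its centre line; the fingertips stand 84 mm ahead of it and the grasp point (between the pads) lies 65 mm ahead of it; y points along the fingers, z is the direction in which the jaws open and shut, and the axes are right-handed (so a half turn about y gives the same grasp; the last joint's range is limited). The gripper opens to 93 mm and grips with 3 to 60 N. Pads are 15 mm wide; open, the fingers measure 128 mm over their backs; the gripper's body (75 mm by 188 mm) begins 65 mm behind the grasp point.
Start: joints at [1.308, 0.116, 1.442, -0, 1.584, -0.038], TCP at [0.15, 0.658, 0.303] pointing down, gripper open.
Joint ranges: [-2.83, 2.83], [-0.83, 2.19], [0.07, 2.5], [-1.14, 4.28], [0.01, 3], [-2.97, 2.97]. Speed limits (rad/s): [1.89, 1.89, 2.22, 3.14, 3.14, 3.14].

## Interface

Orientations are given as a unit quaternion [w, x, y, z].
In Python, from rig import r gives the robot as it stands.
- The arm moves only by the tool play_rows, never from a script. Its argument "moves" is a list of rows, each a list of 7 numbers: the shift along the tool's x, y, z in mm, then the turn, a rotation vector about the tool's x, y, z in rad, then the closure, from 0 (fully open) to 1 (shut). A call has 1 to 5 rows; each row is the pose to reach, as a shift and turn from the pose commanded when the call began, along the tool's axes at that moment; what a row does not reach only later rows make up. A row lasts 1/12 s, in which the tool goes at most 41.7 mm and 7.16 degrees, less where a joint would pass 70% of its speed; a pose out of reach is approached as far as the arm can. A call with a gripper value outside its range is refused whole. The fingers move at their own pace and stop on an object; "squeeze" is the grip in N (left out, the last holds). Time passes only in rows, so rows that repeat a pose let the fingers close. It gives the time, the measured TCP pose, the force and the opening at its end, in the units of the state.
- r.get_obs(): the state, without advancing time (a new reading comes with each control period).
- r.capture(name): name is "side" or "top"; returns a dict with "frame" (480x640x3 uint8, red, green, blue), "range_z" (480x640 float32, m along the optical axis (not along the pixel's ray), 0 where there is no reading), "vertical_fov" (degrees; the focal length in pixels is half the picture's height over the tangent of half this angle, whatever the lens; pixels are square), "cx", "cy" (the principal point, pixels), "world_from_camera" (4x4, takes a point from camera to world coordinates). Camera axes: x right, y up, looking along -z (the intrinsics and any distortion apply to the point x, -y, -z); pixel columns grow to the right and rows downward; lengths in m; the calibration is good to about 2 mm. A picture is of the moment at which its call begins.
- r.close_job(): hands the job in, once; it reports no verdict.
Trained networks look in the newest picture that a camera, given by its name, has taken for a name from the list of things; names that differ only in an ending like _2 or _b are one class to them, and where a whole thing is asked for, a point or a joint stands for the part that bears it (a point fixed in the world has none). Each returns a list of dicts, best first, with "confidence" (0 to 1); they miss things now and then, are a little off and sometimes report something else, mostly with a low value. They report only what shows in the picture. A call takes as long as a camera call. They do not tell look-alikes from the thing itself.
- r.cut_out(camera, query): "pixels" (480x640 bool, what is visible of it) and "bbox" ([left, top, right, bottom] in pixels, round what is visible of it).
The state is a dict: "time": time; "q": joint angles; "dq": joint speeds; "tau": joint torques, N m; "tcp_pos": TCP position; "ee_rot": TCP orientation; "wrist_force": force on the tool from outside, world axes, zero at the start; "moment": the same for the moment, N m; "finger_gap": opening from 0.0 (shut) to 1.0 (fully open).
Only numpy, scipy, OpenCV 4.12 (cv2) and the standard library are available. Lean on these libraries where they do the work, as an engineer would, in place of code of your own. Each camera call takes 0.05 s, during which the arm holds its last target.

## Working session

There is one attempt and no reset: what is moved stays moved. The work goes in short steps, Python scripts to look and compute and a tool call to move; the robot and the scene stay as the last step left them, time stands still between calls to the robot, and variables do not carry over. Pictures are saved under pics/ and viewed, and the job is handed in when it is done.

Besides the shell and the picture viewer there is one more tool, called after "Request:" as name(argument=value, ...), one argument or row to a line, values as JSON. play_rows: Moves the arm, as the interface text tells. Its arguments: {"type":"object","properties":{"moves":{"type":"array"},"squeeze":{"type":"number"}},"required":["moves"]}

```bash
mkdir -p pics; ls
python3 - <<'E'
from rig import r
import cv2,numpy as np
print(r.get_obs())
for n in("side","top"):
    c=r.capture(n)
    cv2.imwrite(f"pics/{n}0.png",c["frame"][:,:,::-1]); np.savez(f"{n}0.npz",**{k:v for k,v in c.items()})
    print(n,c["vertical_fov"],c["cx"],c["cy"],c["world_from_camera"],[k for k in c])
E
```

```text
pics
{'time': 0.0, 'q': array([ 1.30822977e+00,  1.16485351e-01,  1.44226780e+00,  3.54660537e-05,
        1.58399970e+00, -3.78080895e-02]), 'dq': array([ 0.00015388,  0.00113158, -0.00036875,  0.00019658, -0.0032649 ,
        0.0011963 ]), 'tau': array([ 1.15879986e-03, -7.21243501e+01, -6.22628832e+01,  7.79342791e-02,
        2.35990057e-02, -9.12881683e-05]), 'tcp_pos': array([0.15041619, 0.65791613, 0.30200398]), 'ee_rot': array([-0.70224262,  0.70305002, -0.07937056,  0.07922302]), 'wrist_force': array([ 0.15109104, -0.05842639,  1.25923615]), 'moment': array([-0.03095707,  0.02547854, -0.00738731]), 'finger_gap': 1.0026549462360712}
side 53.36057228352737 317.3946972315788 242.97755622729605 [[ 0.71114631  0.34195869 -0.61427615 -0.06725858]
 [-0.70303097  0.35122179 -0.61837748 -0.63003724]
 [ 0.00428762  0.87161202  0.49017763  0.63350275]
 [ 0.          0.          0.          1.        ]] ['frame', 'range_z', 'vertical_fov', 'cx', 'cy', 'world_from_camera']
top 57.181162441585286 319.0461152624631 232.1038715886428 [[ 0.02054808  0.98645978 -0.16271102  0.41472768]
 [-0.99927536  0.02547909  0.02827655 -0.00118956]
 [ 0.03203941  0.16201208  0.9862685   0.93355599]
 [ 0.          0.          0.          1.        ]] ['frame', 'range_z', 'vertical_fov', 'cx', 'cy', 'world_from_camera']
```

View pics/side0.png

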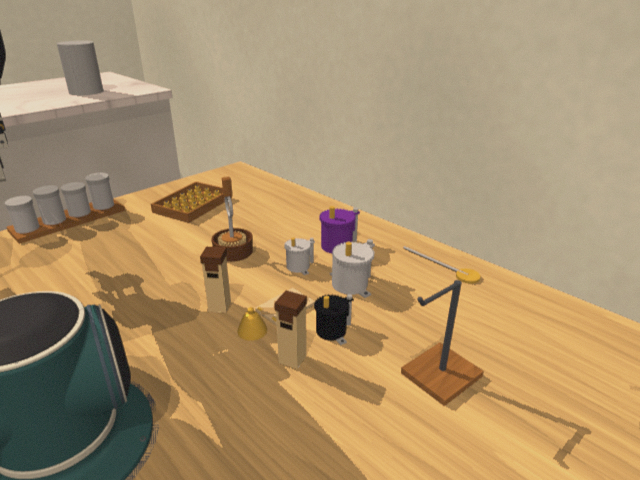

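View pics/top0.png

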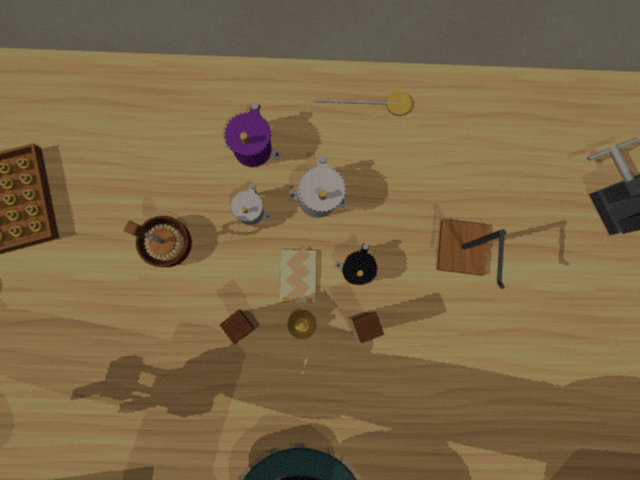

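```bash
cat > h.py <<'E'
import numpy as np,cv2
def cloud(c):
    f=240/np.tan(np.radians(float(c["vertical_fov"]))/2)
    z=c["range_z"]; v,u=np.mgrid[0:480,0:640]
    p=np.stack([(u-c["cx"])/f*z,-(v-c["cy"])/f*z,-z],-1)
    T=c["world_from_camera"]; P=p@T[:3,:3].T+T[:3,3]
    P[z<=0]=np.nan
    return P
def proj(c,p):
    f=240/np.tan(np.radians(float(c["vertical_fov"]))/2)
    T=c["world_from_camera"]; q=(np.asarray(p)-T[:3,3])@T[:3,:3]
    return np.array([c["cx"]+f*q[...,0]/-q[...,2],c["cy"]-f*q[...,1]/-q[...,2]]).T
def circ(xy):
    A=np.c_[2*xy,np.ones(len(xy))]; s=np.linalg.lstsq(A,(xy**2).sum(1),rcond=None)[0]
    return s[:2],np.sqrt(s[2]+s[0]**2+s[1]**2)
E
python3 - <<'E'
from h import *
from rig import r
for n in("top","side"):
    c=dict(np.load(n+"0.npz")); P=cloud(c)
    print(n,"table z",np.nanmedian(P[...,2]))
    for q in["canister","lid","lid_post","canister_pin","brush_mid","pot","hook","pipe1_mid","bell_mid","birddoor_mid"]:
        for d in r.cut_out(n,q):
            m=d["pixels"]; w=P[m]; w=w[np.isfinite(w[:,2])]
            if len(w): print(q,round(d["confidence"],2),[int(b) for b in d["bbox"]],len(w),np.round(np.median(w,0),3),"z5-99",np.round(np.percentile(w[:,2],[2,50,99]),3))
E
```

```text
top table z -0.0005018210537117151
canister 0.92 [220, 102, 282, 166] 2230 [0.741 0.116 0.09 ] z5-99 [0.001 0.09  0.12 ]
canister 0.78 [334, 243, 377, 286] 1135 [ 0.49  -0.108  0.067] z5-99 [-0.001  0.067  0.089]
canister 0.76 [230, 184, 267, 226] 1012 [0.605 0.117 0.062] z5-99 [-0.001  0.062  0.083]
lid 0.96 [229, 189, 262, 226] 790 [0.608 0.119 0.062] z5-99 [0.032 0.062 0.084]
lid 0.82 [303, 162, 344, 211] 1632 [ 0.641 -0.029  0.09 ] z5-99 [0.087 0.09  0.121]
lid 0.81 [225, 108, 271, 160] 1701 [0.75  0.121 0.09 ] z5-99 [0.001 0.09  0.121]
lid 0.73 [437, 220, 504, 288] 2934 [ 0.537 -0.331  0.016] z5-99 [0.001 0.016 0.208]
lid 0.6 [343, 247, 380, 284] 961 [ 0.488 -0.11   0.067] z5-99 [0.006 0.067 0.089]
lid_post 0.91 [294, 161, 346, 212] 1718 [ 0.641 -0.029  0.09 ] z5-99 [0.078 0.09  0.121]
lid_post 0.78 [222, 107, 271, 156] 1647 [0.75 0.12 0.09] z5-99 [0.081 0.09  0.121]
lid_post 0.69 [344, 249, 379, 286] 930 [ 0.489 -0.109  0.067] z5-99 [0.063 0.067 0.09 ]
lid_post 0.62 [232, 186, 263, 221] 693 [0.608 0.119 0.063] z5-99 [0.059 0.063 0.084]
lid_post 0.54 [290, 154, 347, 215] 2096 [ 
[... 2681 characters left out ...]
049  0.208]
pot 0.97 [210, 229, 253, 257] 552 [0.529 0.25  0.034] z5-99 [0.006 0.034 0.046]
pot 0.72 [333, 239, 375, 266] 887 [ 0.634 -0.035  0.091] z5-99 [0.001 0.091 0.121]
hook 0.7 [402, 278, 484, 403] 3480 [ 0.538 -0.338  0.016] z5-99 [0.004 0.016 0.205]
pipe1_mid 0.79 [198, 244, 231, 316] 1536 [0.365 0.106 0.085] z5-99 [0.005 0.085 0.141]
pipe1_mid 0.42 [335, 239, 374, 267] 807 [ 0.632 -0.035  0.091] z5-99 [0.082 0.091 0.121]
bell_mid 0.59 [234, 308, 268, 343] 679 [ 0.366 -0.01   0.022] z5-99 [0.001 0.022 0.058]
bell_mid 0.33 [330, 239, 375, 296] 1973 [ 0.623 -0.041  0.067] z5-99 [0.003 0.067 0.119]
birddoor_mid 0.95 [254, 285, 316, 325] 490 [0.44  0.022 0.01 ] z5-99 [-0.    0.01  0.14]
```

Run:
```python
import cv2
t=cv2.imread("pics/top0.png"); s=cv2.imread("pics/side0.png")
cv2.imwrite("pics/topz.png",cv2.resize(t[80:300,110:400],None,fx=2.7,fy=2.7,interpolation=cv2.INTER_CUBIC))
cv2.imwrite("pics/sidez.png",cv2.resize(s[165:410,190:500],None,fx=2.4,fy=2.4,interpolation=cv2.INTER_CUBIC))
```

```text
(no output)
```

View pics/topz.png

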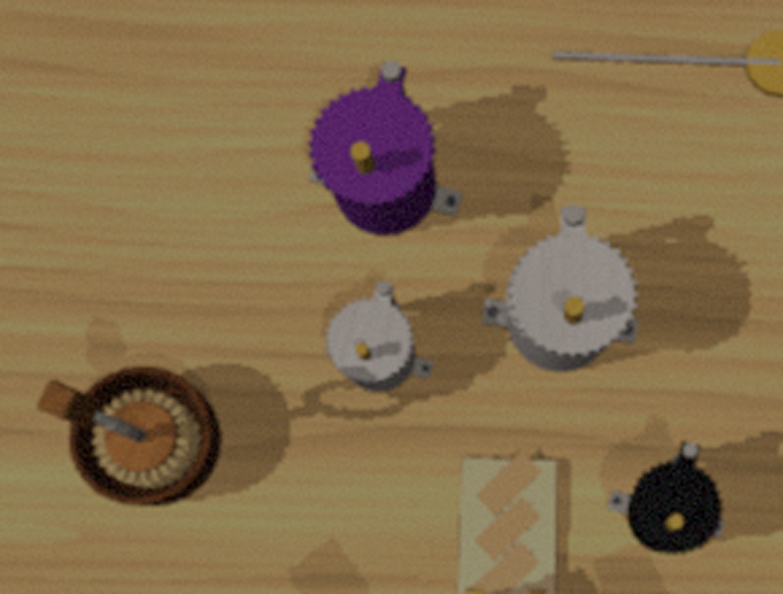

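View pics/sidez.png

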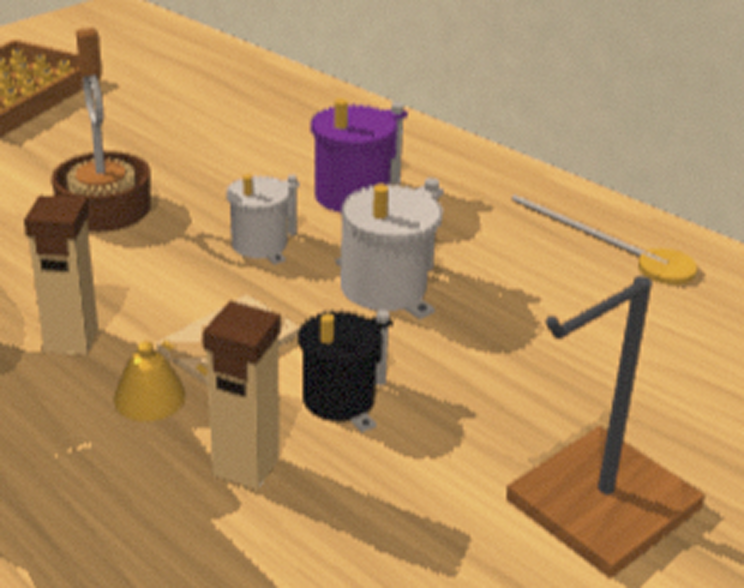

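Run:
```python
from h import *
for n in("top","side"):
    c=dict(np.load(n+"0.npz")); P=cloud(c).reshape(-1,3); P=P[np.isfinite(P[:,2])]
    def sel(cx,cy,rad,z0,z1): return P[(np.hypot(P[:,0]-cx,P[:,1]-cy)<rad)&(P[:,2]>z0)&(P[:,2]<z1)]
    print("==",n)
    w=sel(.638,-.028,.09,.087,.0945); print("lid",len(w),np.round(w[:,:2].min(0),4),np.round(w[:,:2].max(0),4),w[:,2].mean())
    hull=cv2.convexHull(w[:,:2].astype(np.float32)*1000); print(" minEnc",cv2.minEnclosingCircle(hull))
    w=sel(.638,-.028,.06,.117,.13); print("post",len(w),w.mean(0), w[:,:2].min(0),w[:,:2].max(0))
    w=sel(.70,-.028,.04,.0955,.104); print("pin",len(w),w.mean(0),w[:,:2].min(0),w[:,:2].max(0))
    w=sel(.53,.29,.12,.195,.23); print("grip top",len(w),w.mean(0)); print(cv2.minAreaRect(w[:,:2].astype(np.float32)*1000))
    w=sel(.53,.29,.12,.16,.2); print("grip body",len(w),w.mean(0))
    w=sel(.53,.29,.12,.1,.162); print("ring",len(w),w.mean(0))
    if len(w)>5:
        u,s,v=np.linalg.svd(w[:,:2]-w[:,:2].mean(0)); print(v[0],s)
    w=sel(.53,.29,.08,.06,.1); print("shaft",len(w),w.mean(0) if len(w) else 0)
    w=sel(.53,.29,.08,.040,.050); print("head top",len(w)); print(cv2.minEnclosingCircle(w[:,:2].astype(np.float32)*1000))
    w=sel(.537,-.33,.15,.008,.022); print("hook base",w.mean(0),cv2.minAreaRect(w[:,:2].astype(np.float32)*1000))
    w=sel(.52,-.38,.2,.19,.23); print("prong",len(w),w.mean(0)); print(cv2.minAreaRect(w[:,:2].astype(np.float32)*1000)); 
    i=np.argsort(w[:,0]); print(np.round(w[i][::max(1,len(i)//14)],3))
    for nm,a,b in(("p1",.375,.113),("p2",.378,-.11)):
        w=sel(a,b,.05,.13,.15); print(nm,len(w),cv2.minAreaRect(w[:,:2].astype(np.float32)*1000))
```

```text
== top
lid 1599 [ 0.5952 -0.0751] [0.7065 0.0162] 0.090449385476713
 minEnc ((650.969970703125, -28.4968318939209), 56.145179748535156)
post 44 [ 0.62399246 -0.03005708  0.12010737] [ 0.61709713 -0.03615488] [ 0.63063841 -0.02467612]
pin 35 [ 0.69888262 -0.02913874  0.09744935] [ 0.69177379 -0.03592888] [ 0.7050751  -0.02214512]
grip top 171 [0.5332539  0.2870417  0.20605763]
((533.9585571289062, 288.34417724609375), (20.138023376464844, 19.84950828552246), 67.90179443359375)
grip body 111 [0.53066968 0.28030203 0.18114789]
ring 83 [0.52664176 0.27081671 0.14781406]
[0.31674806 0.94850971] [0.06821212 0.0218841 ]
shaft 5 [0.5309394  0.28878733 0.08383521]
head top 1167
((535.125732421875, 290.5334777832031), 52.97727584838867)
hook base [ 0.54067416 -0.33233604  0.01526553] ((542.419189453125, -335.64581298828125), (101.74766540527344, 110.79415130615234), 83.5701904296875)
prong 332 [ 0.50029329 -0.32992731  0.2031489 ]
((497.550537109375, -331.2366638183594), (12.817627906799316, 102.6075668334961), 85.0638656616211)
[[ 0.447 -0.326  0.212]
 [ 0.455 -0.326  0.212]
 [ 0.462 -0.326  
[... 1436 characters left out ...]
321319   0.20283037]
((498.566650390625, -331.8417053222656), (12.426946640014648, 103.74388122558594), 85.73408508300781)
[[ 0.447 -0.325  0.212]
 [ 0.452 -0.325  0.214]
 [ 0.457 -0.328  0.198]
 [ 0.465 -0.326  0.204]
 [ 0.474 -0.33   0.204]
 [ 0.483 -0.331  0.202]
 [ 0.489 -0.331  0.203]
 [ 0.499 -0.328  0.203]
 [ 0.507 -0.336  0.202]
 [ 0.516 -0.333  0.204]
 [ 0.525 -0.331  0.204]
 [ 0.534 -0.339  0.204]
 [ 0.539 -0.335  0.203]
 [ 0.542 -0.33   0.203]
 [ 0.546 -0.34   0.204]]
p1 331 ((374.76068115234375, 117.197998046875), (46.84064483642578, 44.636268615722656), 38.77242660522461)
p2 506 ((378.0810241699219, -116.1094970703125), (45.28209686279297, 43.99423599243164), 21.234521865844727)
```

Candidates seen in the top picture are purple (248,135), small white (247,207), large white (321,190) and black (360,267). After dropping the black and purple ones, the larger is the white one at (321,190). Its lid is about 90 wide with its top at 0.091 and its post at 0.121, which matches the description. The crop confirms it, with the pin at (322,160) and the post at (322,194).

```bash
cat >> h.py <<'E'
from scipy.spatial.transform import Rotation as Ro
def pose(o):
    q=o["ee_rot"]; return np.array(o["tcp_pos"]),Ro.from_quat([q[1],q[2],q[3],q[0]])
def plan(targets,o=None,steps=None):
    """targets: list of (x,y,z tcp, jaw yaw deg or None); prints rows relative to measured pose"""
    if o is None:
        from rig import r; o=r.get_obs()
    p,R=pose(o); M=R.as_matrix()
    for t in targets:
        d=M.T@(np.array(t[:3])-p)*1000
        rv=np.zeros(3)
        if len(t)>3 and t[3] is not None:
            a=np.radians(t[3]); z=np.array([np.cos(a),np.sin(a),0])
            if z@M[:,2]<0: z=-z
            y=np.array([0,0,-1.]); x=np.cross(y,z)
            rv=(R.inv()*Ro.from_matrix(np.c_[x,y,z])).as_rotvec()
        print(np.round(d,1).tolist(),np.round(rv,3).tolist(),"dist",round(np.linalg.norm(d)),"deg",round(np.degrees(np.linalg.norm(rv)),1))
E
python3 - <<'E'
from h import *
from rig import r
o=r.get_obs(); p,R=pose(o); M=R.as_matrix(); print(M.round(3), "jaw yaw",np.degrees(np.arctan2(M[1,2],M[0,2])))
plan([(0.635,0.012,0.29,90),(0.635,0.012,0.186,90)])
plan([(0.635,0.012,0.29,0),(0.635,0.012,0.186,0)])
E
```

```text
[[ 0.975  0.     0.223]
 [-0.223 -0.     0.975]
 [ 0.    -1.    -0.   ]] jaw yaw 77.12084715065293
[616.3, 12.8, -521.8] [0.0, -0.225, 0.0] dist 808 deg 12.9
[616.3, 116.8, -521.8] [0.0, -0.225, 0.0] dist 816 deg 12.9
[616.3, 12.8, -521.8] [0.0, 1.346, 0.0] dist 808 deg 77.1
[616.3, 116.8, -521.8] [0.0, 1.346, 0.0] dist 816 deg 77.1
```

Request:
play_rows(
  moves=[
    [31, -15, -26, 0, 0, 0, 1],
    [62, -28, -53, 0, 0, 0, 1],
    [93, -28, -79, 0, 0, 0, 1],
    [124, -28, -106, 0, 0, 0, 1],
    [155, -28, -132, 0, 0, 0, 1],
  ],
  squeeze=20,
)

```text
time: 1.52
tcp_pos: [0.2727, 0.4931, 0.3311]
ee_rot: [0.703, -0.702, 0.079, -0.079]
wrist_force: [-0.0, 0.1, 0.9]
finger_gap: 0.69
```

Request:
play_rows(
  moves=[
    [31, 0, -26, 0, 0, 0, 1],
    [62, 0, -53, 0, 0, 0, 1],
    [93, 0, -79, 0, 0, 0, 1],
    [124, 0, -106, 0, 0, 0, 1],
    [155, 0, -132, 0, 0, 0, 1],
  ],
)

```text
time: 1.93
tcp_pos: [0.3944, 0.3297, 0.3311]
ee_rot: [0.703, -0.702, 0.079, -0.079]
wrist_force: [-0.4, 0.9, 0.7]
finger_gap: 0.33
```

Request:
play_rows(
  moves=[
    [31, 0, -26, 0, 0, 0, 1],
    [62, 0, -53, 0, 0, 0, 1],
    [93, 0, -79, 0, 0, 0, 1],
    [124, 0, -106, 0, 0, 0, 1],
    [155, 0, -132, 0, 0, 0, 1],
  ],
)

```text
time: 2.35
tcp_pos: [0.5162, 0.1663, 0.3311]
ee_rot: [0.703, -0.703, 0.079, -0.08]
wrist_force: [0.3, 1.0, -1.0]
finger_gap: 0.016
```

Run:
```python
from h import *
pin=np.array([.6987,-.0295])
pts=[(0.637,0.016,.331),(0.637,0.016,.186)]
for f in np.linspace(-.5,1.9,13):
    q=pin-.075*np.array([np.cos(f),np.sin(f)]); pts.append((q[0],q[1],.186)); print(f,q)
plan(pts)
```

```text
-0.5 [0.63288131 0.00645692]
-0.30000000000000004 [ 0.62704976 -0.00733598]
-0.10000000000000003 [ 0.62407469 -0.02201249]
0.09999999999999998 [ 0.62407469 -0.03698751]
0.29999999999999993 [ 0.62704976 -0.05166402]
0.4999999999999999 [ 0.63288131 -0.06545692]
0.7 [ 0.64133684 -0.07781633]
0.8999999999999999 [ 0.65207925 -0.08824952]
1.0999999999999999 [ 0.66468029 -0.09634055]
1.2999999999999998 [ 0.67863759 -0.10176686]
1.4999999999999998 [ 0.69339471 -0.10431212]
1.6999999999999997 [ 0.70836334 -0.10387486]
1.9 [ 0.72294672 -0.10047251]
[151.2, 0.1, -119.6] [0.0, 0.0, 0.0] dist 193 deg 0.0
[151.1, 145.1, -119.6] [0.0, 0.0, 0.0] dist 241 deg 0.0
[149.3, 145.1, -129.9] [0.0, 0.0, 0.0] dist 245 deg 0.0
[146.6, 145.1, -144.6] [0.0, 0.0, 0.0] dist 252 deg 0.0
[147.0, 145.1, -159.6] [0.0, 0.0, 0.0] dist 261 deg 0.0
[150.4, 145.1, -174.2] [0.0, 0.0, 0.0] dist 272 deg 0.0
[156.5, 145.1, -187.8] [0.0, 0.0, 0.0] dist 284 deg 0.0
[165.3, 145.1, -200.0] [0.0, 0.0, 0.0] dist 297 deg 0.0
[176.3, 145.1, -210.1] [0.0, 0.0, 0.0] dist 310 deg 0.0
[189.1, 145.1, -217.9] [0.0, 0.0, 0.0] dist 323 deg 0.0
[203.2, 145.1, -223.0] [0.0, 0.0, 0.0] dist 335 deg 0.0
[218.0, 145.1, -225.1] [0.0, 0.0, 0.0] dist 345 deg 0.0
[232.9, 145.2, -224.3] [0.0, 0.0, 0.0] dist 354 deg 0.0
[247.4, 145.2, -220.6] [0.0, 0.0, 0.0] dist 362 deg 0.0
[260.9, 145.2, -214.0] [0.0, 0.0, 0.0] dist 367 deg 0.0
```

Request:
play_rows(
  moves=[
    [31, 0, -25, 0, 0, 0, 1],
    [62, 0, -50, 0, 0, 0, 1],
    [93, 0, -75, 0, 0, 0, 1],
    [124, 0, -100, 0, 0, 0, 1],
    [151, 0, -120, 0, 0, 0, 1],
  ],
)

```text
time: 2.77
tcp_pos: [0.637, 0.0152, 0.3307]
ee_rot: [-0.703, 0.703, -0.08, 0.08]
wrist_force: [0.5, 0.8, 1.0]
finger_gap: 0.005
```

Request:
play_rows(
  moves=[
    [0, 40, 0, 0, 0, 0, 1],
    [0, 80, 0, 0, 0, 0, 1],
    [0, 120, 0, 0, 0, 0, 1],
    [0, 145, 0, 0, 0, 0, 1],
    [0, 145, 0, 0, 0, 0, 1],
  ],
)

```text
time: 3.18
tcp_pos: [0.6341, 0.0176, 0.1795]
ee_rot: [-0.702, 0.703, -0.082, 0.077]
wrist_force: [-0.9, 0.1, -1.0]
finger_gap: 0.003
```

Run:
```python
from h import *
from rig import r
o=r.get_obs(); print(o["tcp_pos"],o["wrist_force"],o["dq"].round(3))
import cv2
c=r.capture("side"); cv2.imwrite("pics/s1.png",cv2.resize(c["frame"][150:350,250:500,::-1],None,fx=3,fy=3))
o=r.get_obs(); print(o["tcp_pos"],o["wrist_force"],o["dq"].round(3))
```

```text
[0.63406017 0.01755066 0.17949894] [-0.88598168  0.10731879 -1.00774693] [ 0.001 -0.042 -0.089 -0.002  0.083  0.002]
[0.63510022 0.01764457 0.18346621] [ 0.24968067 -0.34904797  0.48827697] [ 0.002 -0.042 -0.074 -0.001  0.032  0.001]
```

View pics/s1.png

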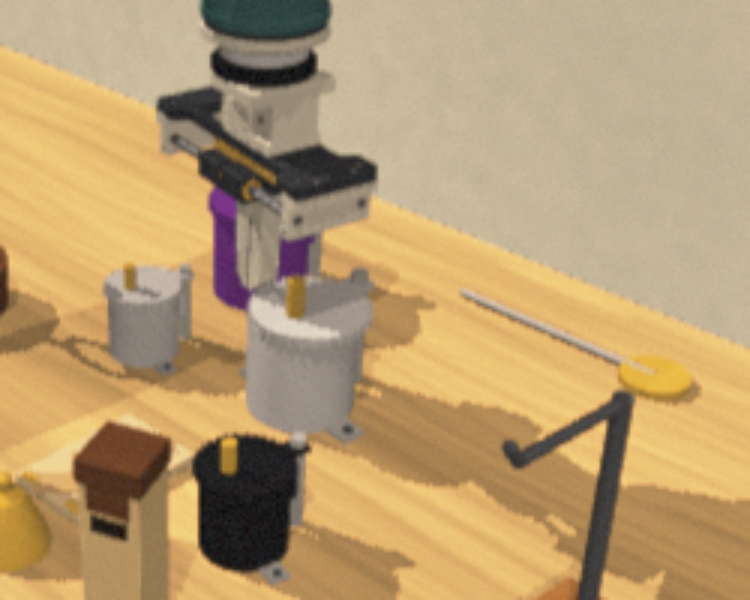

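Request:
play_rows(
  moves=[
    [-2, -2, -10, 0, 0, 0, 1],
    [-4, -2, -25, 0, 0, 0, 1],
    [-4, -2, -40, 0, 0, 0, 1],
    [-1, -2, -54, 0, 0, 0, 1],
    [5, -2, -68, 0, 0, 0, 1],
  ],
)

```text
time: 3.65
tcp_pos: [0.6254, -0.0517, 0.1892]
ee_rot: [-0.703, 0.703, -0.079, 0.08]
wrist_force: [0.0, 0.7, 0.2]
finger_gap: 0.005
```

Request:
play_rows(
  moves=[
    [9, 0, -12, 0, 0, 0, 1],
    [20, 0, -22, 0, 0, 0, 1],
    [33, 0, -30, 0, 0, 0, 1],
    [47, 0, -35, 0, 0, 0, 1],
    [62, 0, -37, 0, 0, 0, 1],
  ],
)

```text
time: 4.07
tcp_pos: [0.6789, -0.1015, 0.1875]
ee_rot: [0.703, -0.703, 0.08, -0.08]
wrist_force: [-1.4, 1.1, -0.2]
finger_gap: 0.005
```

Request:
play_rows(
  moves=[
    [12, 0, 0, 0, 0, 0, 1],
    [22, 0, 2, 0, 0, 0, 1],
    [30, 0, 4, 0, 0, 0, 1],
    [30, 0, 4, 0, 0, 0, 1],
  ],
)

```text
time: 4.4
tcp_pos: [0.7093, -0.1026, 0.1872]
ee_rot: [-0.703, 0.703, -0.079, 0.079]
wrist_force: [-0.0, 0.4, -0.3]
finger_gap: 0.005
```

Run:
```python
from h import *
from rig import r
import cv2
c=r.capture("top"); cv2.imwrite("pics/t1.png",cv2.resize(c["frame"][80:300,200:480,::-1],None,fx=2.7,fy=2.7))
o=r.get_obs(); print(o["tcp_pos"],o["wrist_force"],o["time"])
```

```text
[ 0.70861772 -0.10251706  0.18728891] [ 0.02848668  0.09389834 -0.31168201] 4.45
```

View pics/t1.png

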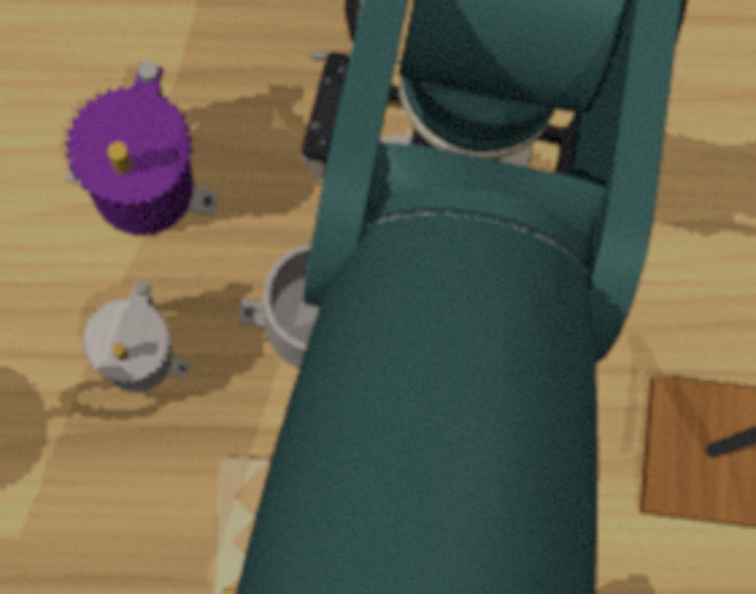

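Request:
play_rows(
  moves=[
    [0, -40, 0, 0, 0, 0, 1],
    [0, -80, 0, 0, 0, 0, 0.5],
    [0, -120, 0, 0, 0, 0, 0],
    [0, -145, 0, 0, 0, 0, 0],
  ],
)

```text
time: 4.78
tcp_pos: [0.7077, -0.1023, 0.3379]
ee_rot: [-0.702, 0.703, -0.078, 0.081]
wrist_force: [0.0, -0.6, 1.0]
finger_gap: 0.171
```

Run:
```python
from h import *
plan([(0.5345,0.2887,0.333,69),(0.5345,0.2887,0.251,69)])
```

```text
[-255.9, 3.7, 342.6] [-0.0, 0.142, 0.004] dist 428 deg 8.1
[-256.3, 85.7, 342.6] [-0.0, 0.142, 0.004] dist 436 deg 8.1
```

Request:
play_rows(
  moves=[
    [-24, 0, 32, 0, 0.03, 0, 0],
    [-48, 0, 64, 0, 0.06, 0, 0],
    [-72, 0, 96, 0, 0.09, 0, 0],
    [-96, 0, 128, 0, 0.12, 0, 0],
    [-120, 0, 160, 0, 0.142, 0, 0],
  ],
)

```text
time: 5.2
tcp_pos: [0.6252, 0.0817, 0.333]
ee_rot: [-0.695, 0.695, -0.129, 0.13]
wrist_force: [1.3, 0.4, -0.8]
finger_gap: 0.528
```

Run:
```python
from h import *
from rig import r
plan([(0.5345,0.2887,0.333,69),(0.5345,0.2887,0.251,69)])
c=r.capture("top"); np.savez("t2.npz",**c); cv2.imwrite("pics/t2.png",c["frame"][:,:,::-1])
P=cloud(c).reshape(-1,3); w=P[(np.hypot(P[:,0]-.6987,P[:,1]+.0295)<.11)&(P[:,2]>.085)&(P[:,2]<.0945)]
print(len(w),w.mean(0)); p=P[(np.hypot(P[:,0]-.6987,P[:,1]+.0295)<.1)&(P[:,2]>.115)&(P[:,2]<.125)]; print(len(p),p.mean(0))
d=p.mean(0)[:2]-[.6987,-.0295]; print(np.arctan2(d[1],d[0])+np.pi, np.hypot(*d))
```

```text
[-159.2, -0.1, 160.4] [-0.0, -0.002, 0.001] dist 226 deg 0.1
[-159.3, 81.9, 160.4] [-0.0, -0.002, 0.001] dist 240 deg 0.1
1560 [ 0.71719755 -0.08046594  0.09021344]
42 [ 0.72471677 -0.09882984  0.11949927]
1.9297955817409742 0.07405065253085226
```

View pics/t2.png

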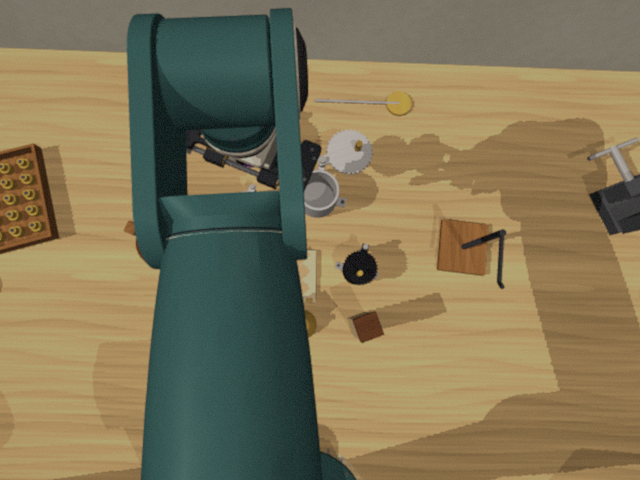

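Lid at 1.93 rad and the mouth at (320,193) is open. I'll measure the rim centre while going on to the brush.

Run:
```python
from h import *
c=dict(np.load("t2.npz")); P=cloud(c).reshape(-1,3)
w=P[(np.hypot(P[:,0]-.641,P[:,1]+.030)<.05)&(P[:,2]>.076)&(P[:,2]<.0825)]
print(len(w),circ(w[:,:2]),cv2.minEnclosingCircle(w[:,:2].astype(np.float32)*1000), w[:,:2].min(0),w[:,:2].max(0))
```

```text
216 (array([ 0.64110796, -0.02318306]), np.float64(0.03921029138617037)) ((643.0845947265625, -30.923385620117188), 47.78577423095703) [ 0.59954669 -0.06517945] [0.68308359 0.00343029]
```

Request:
play_rows(
  moves=[
    [-28, 0, 28, 0, 0, 0, 0],
    [-56, 0, 56, 0, 0, 0, 0],
    [-84, 0, 84, 0, 0, 0, 0],
    [-112, 0, 112, 0, 0, 0, 0],
    [-140, 0, 141, 0, 0, 0, 0],
  ],
)

```text
time: 5.67
tcp_pos: [0.5451, 0.2634, 0.3332]
ee_rot: [0.695, -0.695, 0.129, -0.129]
wrist_force: [1.3, -0.6, 0.2]
finger_gap: 0.932
```

Request:
play_rows(
  moves=[
    [-12, 0, 12, 0, 0, 0, 0],
    [-19, 0, 19, 0, 0, 0, 0],
    [-19, 0, 19, 0, 0, 0, 0],
    [-19, 0, 19, 0, 0, 0, 0],
    [-19, 0, 19, 0, 0, 0, 0],
  ],
)

```text
time: 6.08
tcp_pos: [0.5362, 0.2856, 0.3327]
ee_rot: [-0.695, 0.695, -0.129, 0.129]
wrist_force: [-0.4, -0.1, 0.5]
finger_gap: 1.0
```

Run:
```python
from h import *
from rig import r
c=r.capture("side"); cv2.imwrite("pics/s3.png",cv2.resize(c["frame"][60:280,140:340,::-1],None,fx=2.7,fy=2.7))
P=cloud(c).reshape(-1,3); 
w=P[(np.hypot(P[:,0]-.5345,P[:,1]-.289)<.03)&(P[:,2]>.15)&(P[:,2]<.212)]
print(len(w),w.min(0),w.max(0)); print(cv2.minAreaRect(w[:,:2].astype(np.float32)*1000))
plan([(0.5345,0.2887,0.333,69),(0.5345,0.2887,0.251,69)])
```

```text
208 [0.52180492 0.26391857 0.15087817] [0.54535977 0.29902871 0.20906732]
((531.7620849609375, 280.88055419921875), (35.83564376831055, 20.310117721557617), 69.68730926513672)
[-2.8, -0.2, 2.4] [0.0, -0.002, 0.0] dist 4 deg 0.1
[-2.8, 81.8, 2.4] [0.0, -0.002, 0.0] dist 82 deg 0.1
```

View pics/s3.png

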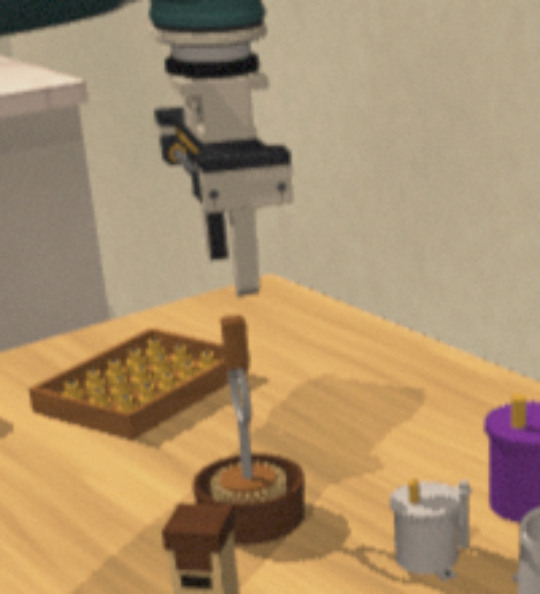

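Run:
```python
from h import *
from rig import r
for n in("top","side"):
    c=r.capture(n); P=cloud(c); cv2.imwrite(f"pics/{n}4.png",cv2.resize(c["frame"][130:310,230:440,::-1],None,fx=3.6,fy=3.6,interpolation=cv2.INTER_CUBIC))
    np.savez(n+"4.npz",**c)
    Q=P.reshape(-1,3)
    for a,b in((.0765,.083),(.078,.082)):
        w=Q[(np.hypot(Q[:,0]-.641,Q[:,1]+.028)<.052)&(Q[:,2]>a)&(Q[:,2]<b)]
        print(n,len(w),circ(w[:,:2]),w[:,:2].min(0),w[:,:2].max(0),cv2.minEnclosingCircle(w[:,:2].astype(np.float32)*1000))
    w=Q[(np.hypot(Q[:,0]-.641,Q[:,1]+.028)<.045)&(Q[:,2]>.003)&(Q[:,2]<.012)]; print("floor",len(w),w.mean(0) if len(w) else 0)
```

```text
top 311 (array([ 0.64130104, -0.02308432]), np.float64(0.03936639046822676)) [ 0.5994368  -0.06514893] [0.69207964 0.01832686] ((646.24169921875, -27.456111907958984), 48.19584655761719)
top 239 (array([ 0.64095912, -0.02284494]), np.float64(0.03924658694332879)) [ 0.5994368  -0.06399667] [0.68288018 0.01832686] ((641.269775390625, -22.630765914916992), 41.879703521728516)
floor 688 [ 0.64771482 -0.02513144  0.00584743]
side 203 (array([ 0.64198167, -0.02309781]), np.float64(0.03921282757173434)) [ 0.6000749 -0.0640309] [0.68517442 0.02012345] ((642.7674560546875, -22.814029693603516), 43.35856246948242)
side 150 (array([ 0.64223753, -0.02265585]), np.float64(0.03930693517363093)) [ 0.60035457 -0.06359776] [0.68517442 0.02012345] ((642.7674560546875, -22.814029693603516), 43.35856246948242)
floor 124 [ 0.62167046 -0.04797353  0.00690264]
```

View pics/top4.png

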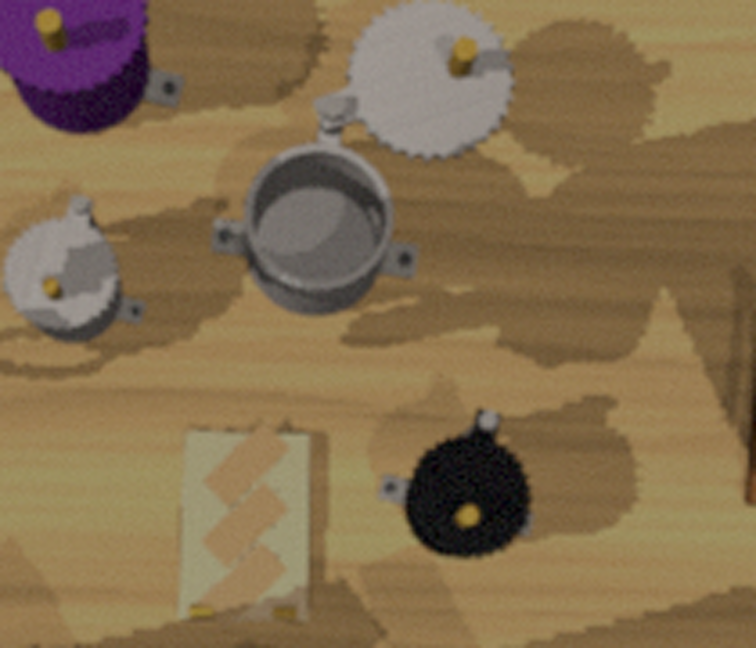

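View pics/side4.png

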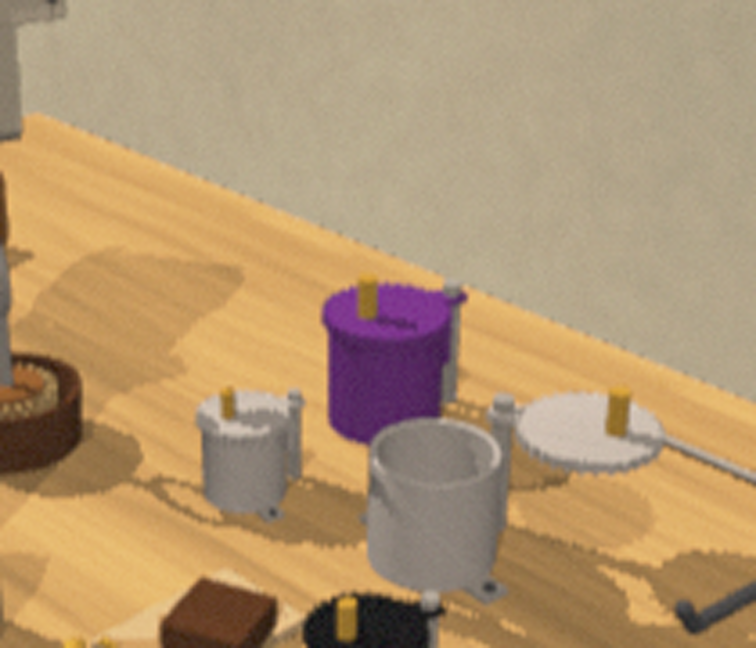

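Run:
```python
from h import *
plan([(0.5345,0.2887,0.333,69),(0.5345,0.2887,0.251,69)])
```

```text
[-2.7, -0.3, 2.3] [0.0, -0.002, 0.0] dist 4 deg 0.1
[-2.7, 81.7, 2.3] [0.0, -0.002, 0.0] dist 82 deg 0.1
```

Request:
play_rows(
  moves=[
    [-2, 20, 2, 0, 0, 0, 0],
    [-3, 40, 3, 0, 0, 0, 0],
    [-3, 60, 3, 0, 0, 0, 0],
    [-3, 75, 3, 0, 0, 0, 0],
    [-3, 82, 3, 0, 0, 0, 0],
  ],
)

```text
time: 6.65
tcp_pos: [0.5338, 0.2899, 0.2484]
ee_rot: [-0.695, 0.696, -0.13, 0.129]
wrist_force: [0.4, -0.1, -0.1]
finger_gap: 0.999
```

Run:
```python
from h import *
from rig import r
c=r.capture("side"); cv2.imwrite("pics/s5.png",cv2.resize(c["frame"][90:280,160:320,::-1],None,fx=3,fy=3))
plan([(0.5345,0.2887,0.251,69)])
```

```text
[1.1, -2.9, -0.9] [0.002, -0.001, -0.002] dist 3 deg 0.2
```

View pics/s5.png

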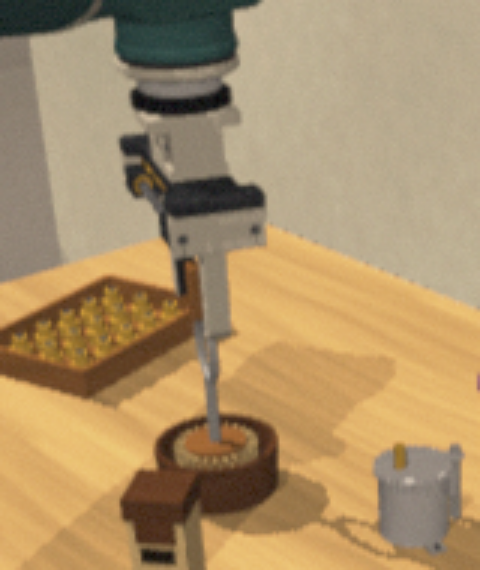

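Request:
play_rows(
  moves=[
    [1, -3, -1, 0, 0, 0, 0.5],
    [1, -3, -1, 0, 0, 0, 1],
    [1, -3, -1, 0, 0, 0, 1],
    [1, -3, -1, 0, 0, 0, 1],
    [1, -3, -1, 0, 0, 0, 1],
  ],
  squeeze=45,
)

```text
time: 7.12
tcp_pos: [0.5346, 0.2894, 0.2545]
ee_rot: [0.695, -0.695, 0.129, -0.129]
wrist_force: [-0.0, -0.2, 0.0]
finger_gap: 0.694
```

Request:
play_rows(
  moves=[
    [0, 0, 0, 0, 0, 0, 1],
    [0, 0, 0, 0, 0, 0, 1],
    [0, 0, 0, 0, 0, 0, 1],
    [0, 0, 0, 0, 0, 0, 1],
    [0, 0, 0, 0, 0, 0, 1],
  ],
)

```text
time: 7.53
tcp_pos: [0.5345, 0.2893, 0.2537]
ee_rot: [-0.695, 0.695, -0.129, 0.129]
wrist_force: [-0.2, 0.5, 0.6]
finger_gap: 0.336
```

Request:
play_rows(
  moves=[
    [0, 0, 0, 0, 0, 0, 1],
    [0, 0, 0, 0, 0, 0, 1],
    [0, 0, 0, 0, 0, 0, 1],
    [0, 0, 0, 0, 0, 0, 1],
  ],
)

```text
time: 7.87
tcp_pos: [0.5344, 0.2893, 0.2536]
ee_rot: [-0.695, 0.695, -0.129, 0.129]
wrist_force: [-0.2, -0.3, -1.0]
finger_gap: 0.213
```

Request:
play_rows(
  moves=[
    [0, -10, 0, 0, 0, 0, 1],
    [0, -35, 0, 0, 0, 0, 1],
    [0, -65, 0, 0, 0, 0, 1],
    [0, -100, 0, 0, 0, 0, 1],
    [0, -125, 0, 0, 0, 0, 1],
  ],
)

```text
time: 8.28
tcp_pos: [0.5343, 0.2892, 0.3825]
ee_rot: [0.696, -0.695, 0.128, -0.13]
wrist_force: [0.5, 0.1, -0.9]
finger_gap: 0.212
```

Run:
```python
from h import *
from rig import r
for n in("side",):
    c=r.capture(n); cv2.imwrite(f"pics/{n}6.png",cv2.resize(c["frame"][40:270,130:330,::-1],None,fx=2.6,fy=2.6))
    P=cloud(c).reshape(-1,3); o=r.get_obs(); t=o["tcp_pos"]; print(t,o["finger_gap"],o["wrist_force"])
    w=P[(np.hypot(P[:,0]-t[0],P[:,1]-t[1])<.045)&(P[:,2]>.09)&(P[:,2]<.3)]
    print(np.percentile(w[:,2],[0,1,2,5]))
    for a,b in((.125,.165),(.17,.175),(.185,.22)):
        v=w[(w[:,2]>a)&(w[:,2]<b)]; print(a,len(v),v.mean(0),v.min(0),v.max(0))
plan([(.6416,-.0230,t[2],84.5),(.6416,-.0230,t[2],69)])
```

```text
[0.53457969 0.2893379  0.3874584 ] 0.2130459420225117 [-1.38247632 -0.4471678   3.50025311]
[0.1370117  0.13989577 0.14077    0.14237084]
0.125 295 [0.52248673 0.2697478  0.15200981] [0.4989947  0.25013281 0.1370117 ] [0.56250466 0.31170148 0.16486855]
0.17 109 [0.52892263 0.28063916 0.17311561] [0.50049222 0.25155595 0.17004836] [0.56973652 0.32547271 0.1749819 ]
0.185 57 [0.53290715 0.28557384 0.20284763] [0.52780298 0.2805115  0.1851377 ] [0.54010801 0.29231309 0.21967082]
[211.9, -0.3, -253.2] [-0.005, -0.271, 0.006] dist 330 deg 15.5
[211.9, -0.3, -253.2] [-0.006, -0.0, 0.005] dist 330 deg 0.4
```

View pics/side6.png

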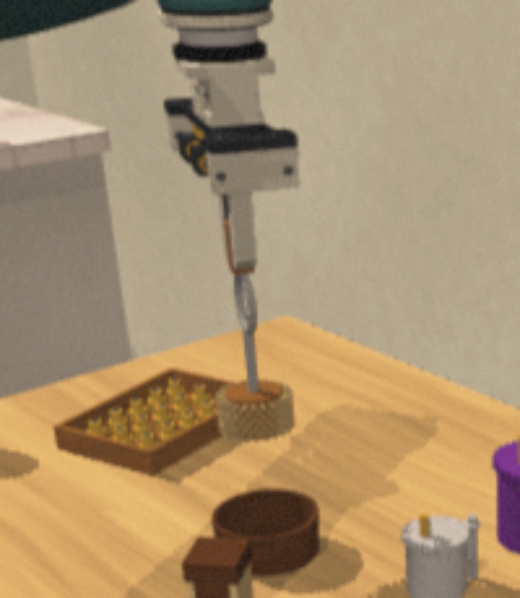

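Request:
play_rows(
  moves=[
    [15, 0, -18, 0, -0.03, 0, 1],
    [37, 0, -44, 0, -0.09, 0, 1],
    [60, 0, -72, 0, -0.15, 0, 1],
    [83, 0, -99, 0, -0.21, 0, 1],
    [106, 0, -127, 0, -0.271, 0, 1],
  ],
)

```text
time: 8.75
tcp_pos: [0.588, 0.1313, 0.3793]
ee_rot: [0.706, -0.706, 0.033, -0.033]
wrist_force: [1.0, 0.4, -1.4]
finger_gap: 0.211
```

Run:
```python
from h import *
plan([(.6416,-.0230,.385,84.5)])
```

```text
[67.6, -5.7, -148.7] [-0.0, 0.004, 0.0] dist 163 deg 0.2
```

Request:
play_rows(
  moves=[
    [14, -3, -30, 0, 0, 0, 1],
    [29, -5, -64, 0, 0, 0, 1],
    [44, -5, -98, 0, 0, 0, 1],
    [59, -5, -130, 0, 0, 0, 1],
    [67, -5, -149, 0, 0, 0, 1],
  ],
)

```text
time: 9.17
tcp_pos: [0.6409, -0.0252, 0.384]
ee_rot: [-0.706, 0.706, -0.034, 0.034]
wrist_force: [-0.8, 0.6, -2.0]
finger_gap: 0.211
```

Request:
play_rows(
  moves=[
    [0, 0, 0, 0, 0, 0, 1],
    [0, 0, 0, 0, 0, 0, 1],
    [0, 0, 0, 0, 0, 0, 1],
  ],
)

```text
time: 9.42
tcp_pos: [0.6402, -0.0216, 0.384]
ee_rot: [0.706, -0.706, 0.034, -0.034]
wrist_force: [0.4, 0.5, -1.2]
finger_gap: 0.214
```

Run:
```python
from h import *
from rig import r
for n in("side",):
    c=r.capture(n); cv2.imwrite(f"pics/{n}7.png",cv2.resize(c["frame"][90:320,230:450,::-1],None,fx=2.6,fy=2.6))
    P=cloud(c).reshape(-1,3); o=r.get_obs(); t=o["tcp_pos"]; print(t,o["finger_gap"],o["wrist_force"])
    w=P[(np.hypot(P[:,0]-t[0],P[:,1]-t[1])<.045)&(P[:,2]>.12)&(P[:,2]<.3)]
    print(np.percentile(w[:,2],[0,1,2,5]))
    v=w[(w[:,2]>t[2]-.2446+.005)&(w[:,2]<t[2]-.2446+.034)]; print(circ(v[:,:2]))
    v=w[(w[:,2]>t[2]-.2446+.05)&(w[:,2]<t[2]-.2446+.09)]; print(v.mean(0))
    print("tops",[ (z,int(((w[:,2]>z)&(w[:,2]<z+.003)).sum())) for z in np.arange(t[2]-.225,t[2]-.19,.003).round(3)])
plan([(.6416,-.0230,t[2],84.5)])
```

```text
[ 0.64011725 -0.02119446  0.3840913 ] 0.21383147218695348 [-0.50835466 -0.01413383 -1.02327347]
[0.13854149 0.14109014 0.14213417 0.14451668]
(array([ 0.63983104, -0.02272064]), np.float64(0.03112945595041102))
[ 0.63759704 -0.02437047  0.20845143]
tops [(np.float64(0.159), 34), (np.float64(0.162), 46), (np.float64(0.165), 29), (np.float64(0.168), 58), (np.float64(0.171), 39), (np.float64(0.174), 114), (np.float64(0.177), 188), (np.float64(0.18), 14), (np.float64(0.183), 5), (np.float64(0.186), 5), (np.float64(0.189), 7), (np.float64(0.192), 7)]
[1.6, -0.0, -1.7] [-0.0, 0.001, 0.0] dist 2 deg 0.1
```

View pics/side7.png

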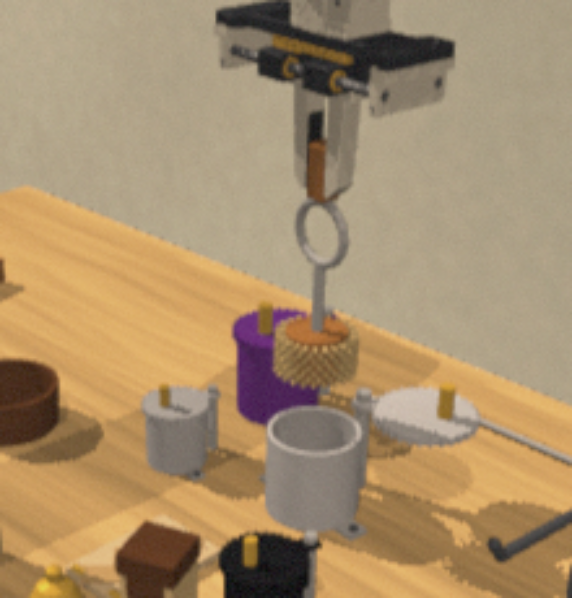

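Request:
play_rows(
  moves=[
    [2, 15, -2, 0, 0, 0, 1],
    [2, 40, -2, 0, 0, 0, 1],
    [2, 65, -2, 0, 0, 0, 1],
    [2, 85, -2, 0, 0, 0, 1],
    [2, 100, -2, 0, 0, 0, 1],
  ],
)

```text
time: 9.88
tcp_pos: [0.6415, -0.0234, 0.2806]
ee_rot: [0.706, -0.706, 0.034, -0.033]
wrist_force: [-0.3, 0.7, -1.4]
finger_gap: 0.219
```

Request:
play_rows(
  moves=[
    [0, 11, 0, 0, 0, 0, 1],
    [0, 20, 0, 0, 0, 0, 1],
    [0, 27, 0, 0, 0, 0, 1],
    [0, 29, 0, 0, 0, 0, 1],
    [0, 29, 0, 0, 0, 0, 1],
  ],
)

```text
time: 10.3
tcp_pos: [0.6422, -0.0242, 0.2548]
ee_rot: [-0.706, 0.706, -0.034, 0.034]
wrist_force: [0.2, -0.6, -1.2]
finger_gap: 0.211
```

Request:
play_rows(
  moves=[
    [0, 1, 0, 0, 0, 0, 1],
    [0, 3, 0, 0, 0, 0, 1],
    [0, 3, 0, 0, 0, 0, 1],
  ],
)

```text
time: 10.55
tcp_pos: [0.6422, -0.0242, 0.252]
ee_rot: [-0.706, 0.706, -0.034, 0.034]
wrist_force: [0.4, 0.8, -1.3]
finger_gap: 0.211
```

Run:
```python
from h import *
from rig import r
for n in("side",):
    c=r.capture(n); cv2.imwrite(f"pics/{n}8.png",cv2.resize(c["frame"][120:320,260:430,::-1],None,fx=3,fy=3))
o=r.get_obs(); print(o["tcp_pos"],o["wrist_force"],o["finger_gap"])
P=cloud(c).reshape(-1,3); w=P[(np.hypot(P[:,0]-.6416,P[:,1]+.023)<.03)&(P[:,2]>.02)&(P[:,2]<.06)]
print(len(w),np.percentile(w[:,2],[5,50,95]) if len(w) else 0)
plan([(.6416,-.0230,.252,84.5)])
```

```text
[ 0.64219684 -0.02421196  0.25203002] [ 0.40045069 -0.3610923  -0.89970424] 0.2126272019932257
7 [0.04429434 0.04662981 0.0561728 ]
[-0.7, 0.0, 1.1] [-0.0, 0.0, 0.0] dist 1 deg 0.0
```

View pics/side8.png

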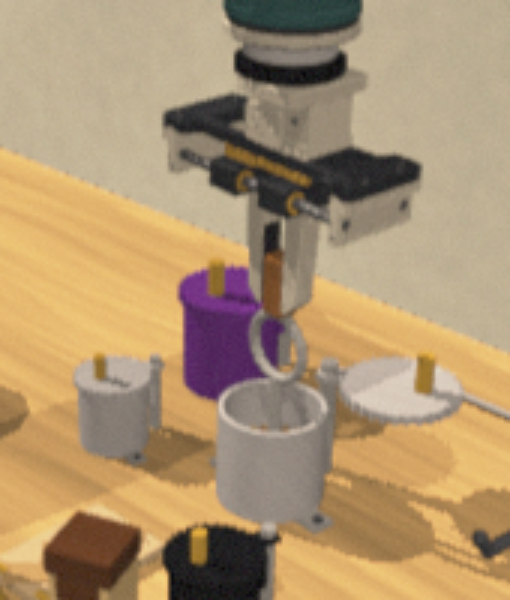

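Request:
play_rows(
  moves=[
    [-1, 1, 1, 0, 0, 0, 1],
    [-1, -20, 1, 0, 0, 0, 1],
    [-1, -50, 1, 0, 0, 0, 1],
    [-1, -80, 1, 0, 0, 0, 1],
    [-1, -92, 1, 0, 0, 0, 1],
  ],
)

```text
time: 11.02
tcp_pos: [0.6415, -0.0231, 0.3484]
ee_rot: [-0.706, 0.706, -0.032, 0.036]
wrist_force: [-1.4, 0.2, -1.1]
finger_gap: 0.214
```

Request:
play_rows(
  moves=[
    [0, 0, 0, 0, 0, 0, 1],
    [0, 0, 0, 0, 0, 0, 1],
  ],
)

```text
time: 11.18
tcp_pos: [0.6412, -0.0231, 0.3431]
ee_rot: [0.706, -0.706, 0.034, -0.034]
wrist_force: [-0.4, -0.7, -1.8]
finger_gap: 0.215
```

Request:
play_rows(
  moves=[
    [0, 20, 0, 0, 0, 0, 1],
    [0, 50, 0, 0, 0, 0, 1],
    [0, 72, 0, 0, 0, 0, 1],
    [0, 86, 0, 0, 0, 0, 1],
    [0, 92, 0, 0, 0, 0, 1],
  ],
)

```text
time: 11.6
tcp_pos: [0.6408, -0.0229, 0.2505]
ee_rot: [0.706, -0.706, 0.034, -0.033]
wrist_force: [-8.1, 0.6, 44.1]
finger_gap: 0.214
```

Request:
play_rows(
  moves=[
    [0, 1, 0, 0, 0, 0, 1],
    [0, 1, 0, 0, 0, 0, 1],
    [0, 1, 0, 0, 0, 0, 1],
  ],
)

```text
time: 11.85
tcp_pos: [0.6411, -0.023, 0.2506]
ee_rot: [0.706, -0.706, 0.034, -0.034]
wrist_force: [-1.7, 0.3, 6.3]
finger_gap: 0.216
```

Request:
play_rows(
  moves=[
    [0, -15, 0, 0, 0, 0, 1],
    [0, -40, 0, 0, 0, 0, 1],
    [0, -70, 0, 0, 0, 0, 1],
    [0, -88, 0, 0, 0, 0, 1],
    [0, -93, 0, 0, 0, 0, 1],
  ],
)

```text
time: 12.27
tcp_pos: [0.6415, -0.0231, 0.3478]
ee_rot: [-0.706, 0.706, -0.032, 0.035]
wrist_force: [0.1, 0.1, 0.0]
finger_gap: 0.213
```

Request:
play_rows(
  moves=[
    [0, 0, 0, 0, 0, 0, 1],
    [0, 0, 0, 0, 0, 0, 1],
  ],
)

```text
time: 12.43
tcp_pos: [0.6411, -0.0231, 0.3425]
ee_rot: [0.706, -0.706, 0.034, -0.033]
wrist_force: [0.4, -0.1, -1.7]
finger_gap: 0.211
```

Run:
```python
from h import *
from rig import r
for n in("side",):
    c=r.capture(n); cv2.imwrite(f"pics/{n}9.png",cv2.resize(c["frame"][100:320,260:430,::-1],None,fx=2.7,fy=2.7))
o=r.get_obs(); print(o["tcp_pos"],o["wrist_force"],o["finger_gap"])
plan([(.6416,-.0230,.2525,84.5)])
```

```text
[ 0.64102161 -0.02308133  0.3419241 ] [-0.66495758 -0.12693969 -1.28609872] 0.2114830448494074
[0.8, 89.4, 0.1] [0.0, 0.0, -0.002] dist 89 deg 0.1
```

View pics/side9.png

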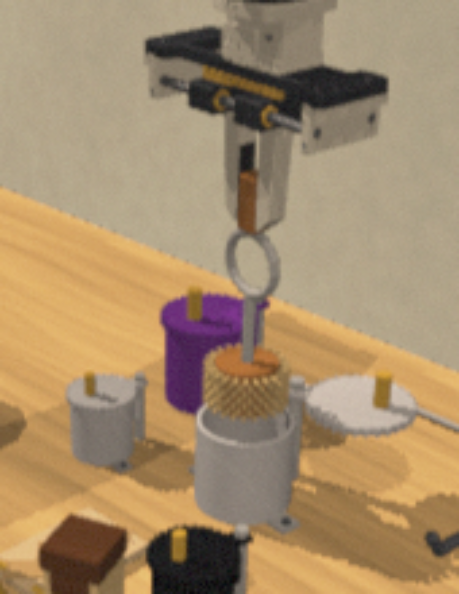

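The bristle head (crop 247,385) stands fully above the mouth after stroke 2. Now the third stroke.

Request:
play_rows(
  moves=[
    [0, 18, 0, 0, 0, 0, 1],
    [1, 43, 0, 0, 0, 0, 1],
    [1, 65, 0, 0, 0, 0, 1],
    [1, 78, 0, 0, 0, 0, 1],
    [1, 84, 0, 0, 0, 0, 1],
  ],
)

```text
time: 12.9
tcp_pos: [0.6415, -0.0231, 0.2562]
ee_rot: [0.706, -0.706, 0.035, -0.032]
wrist_force: [-0.2, -0.3, -1.0]
finger_gap: 0.209
```

Request:
play_rows(
  moves=[
    [0, 3, 0, 0, 0, 0, 1],
    [0, 6, 0, 0, 0, 0, 1],
    [0, 7, 0, 0, 0, 0, 1],
    [0, 7, 0, 0, 0, 0, 1],
  ],
)

```text
time: 13.23
tcp_pos: [0.6424, -0.0232, 0.2535]
ee_rot: [-0.706, 0.706, -0.034, 0.034]
wrist_force: [0.1, -0.2, -2.1]
finger_gap: 0.21
```

Request:
play_rows(
  moves=[
    [0, -15, 0, 0, 0, 0, 1],
    [0, -40, 0, 0, 0, 0, 1],
    [0, -70, 0, 0, 0, 0, 1],
    [0, -95, 0, 0, 0, 0, 1],
    [0, -110, 0, 0, 0, 0, 1],
  ],
)

```text
time: 13.65
tcp_pos: [0.6422, -0.0232, 0.368]
ee_rot: [-0.706, 0.706, -0.032, 0.036]
wrist_force: [-0.5, 0.8, -0.8]
finger_gap: 0.211
```

Request:
play_rows(
  moves=[
    [0, -20, 0, 0, 0, 0, 1],
    [0, -25, 0, 0, 0, 0, 1],
  ],
)

```text
time: 13.82
tcp_pos: [0.6423, -0.0232, 0.3919]
ee_rot: [-0.706, 0.706, -0.032, 0.035]
wrist_force: [-0.1, 0.2, 0.0]
finger_gap: 0.21
```

Run:
```python
from h import *
from rig import r
c=r.capture("side"); cv2.imwrite("pics/s10.png",cv2.resize(c["frame"][60:320,260:500,::-1],None,fx=2.3,fy=2.3))
o=r.get_obs(); t=o["tcp_pos"]; print(t,o["wrist_force"],o["finger_gap"])
P=cloud(c).reshape(-1,3); w=P[(np.hypot(P[:,0]-t[0],P[:,1]-t[1])<.05)&(P[:,2]>.11)]
for z in np.arange(.16,.36,.012): 
    v=w[(w[:,2]>z)&(w[:,2]<z+.012)]; print(z.round(3),len(v),np.round(v[:,:2].mean(0)-t[:2],4) if len(v) else 0, v[:,:2].min(0).round(3)-t[:2].round(3),v[:,:2].max(0).round(3)-t[:2].round(3))
```

```text
[ 0.64235542 -0.02316478  0.39107655] [-0.66073133  0.65592191 -0.99874138] 0.21315436801184817
0.16 154 [-0.018  -0.0156] [-0.035 -0.037] [0.023 0.023]
0.172 205 [-0.0136 -0.0125] [-0.037 -0.037] [0.036 0.035]
0.184 284 [-0.0045 -0.0049] [-0.035 -0.036] [0.035 0.033]
0.196 27 [-0.0028 -0.0024] [-0.006 -0.007] [0.003 0.004]
0.208 24 [-0.0027 -0.0026] [-0.005 -0.007] [0.003 0.004]
0.22 21 [-0.0026 -0.0028] [-0.006 -0.007] [0.003 0.002]
0.232 26 [-0.0025 -0.0032] [-0.006 -0.007] [0.005 0.001]
0.244 58 [-0.0031 -0.0023] [-0.007 -0.024] [0.002 0.02 ]
0.256 46 [-0.0024 -0.0003] [-0.008 -0.03 ] [0.005 0.024]
0.268 42 [-0.002  -0.0038] [-0.008 -0.031] [0.006 0.026]
0.28 46 [-0.003  -0.0052] [-0.007 -0.03 ] [0.004 0.028]
0.292 58 [-0.0038 -0.0058] [-0.009 -0.024] [0.002 0.02 ]
0.304 84 [-0.0074 -0.0042] [-0.013 -0.024] [0.008 0.021]
0.316 125 [-0.0076 -0.0072] [-0.013 -0.027] [0.007 0.023]
0.328 133 [-0.0077 -0.0073] [-0.014 -0.028] [0.005 0.024]
0.34 154 [-0.0062 -0.0059] [-0.013 -0.029] [0.008 0.024]
0.352 136 [-0.0056 -0.0056] [-0.014 -0.029] [0.009 0.023]
```

View pics/s10.png

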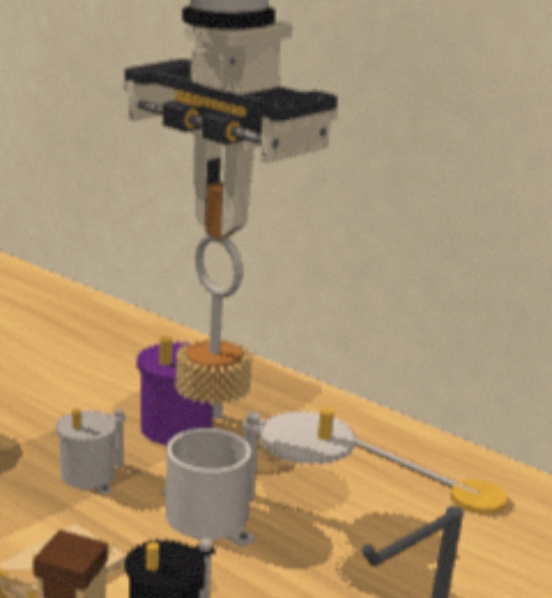

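Run:
```python
from h import *
for n in("top0","side0","side4"):
    c=dict(np.load(n+".npz")); P=cloud(c).reshape(-1,3)
    w=P[(P[:,0]>.43)&(P[:,0]<.535)&(abs(P[:,1]+.33)<.03)&(P[:,2]>.19)&(P[:,2]<.23)]
    m=w[w[:,0]>.460]
    vx,vy,x0,y0=cv2.fitLine(m[:,:2].astype(np.float32),cv2.DIST_HUBER,0,.001,.001).ravel()
    print(n,len(m),"yaw",np.degrees(np.arctan(vy/vx)),"y at .483",y0+(0.483-x0)*vy/vx,"y at .447",y0+(0.447-x0)*vy/vx,"z top",np.percentile(m[:,2],[50,95]),"tip",w[w[:,0]<.455].mean(0),w[:,0].min(),w[:,2].max())
plan([(.4184,-.3225,.391,84.5)])
```

```text
top0 228 yaw -6.0269704 y at .483 -0.32805246 y at .447 -0.32425156 z top [0.20244732 0.20482048] tip [ 0.45135042 -0.32459016  0.21229049] 0.44653718722569313 0.21654243880711754
side0 183 yaw -5.8207154 y at .483 -0.33091268 y at .447 -0.3272428 z top [0.2028087 0.2047165] tip [ 0.45126593 -0.32684156  0.21099476] 0.44702756339247535 0.21591567525859012
side4 182 yaw -5.7132196 y at .483 -0.33064845 y at .447 -0.32704678 z top [0.2027434  0.20470663] tip [ 0.45126652 -0.32661009  0.21053466] 0.4480629437767533 0.2156750886359714
[-194.3, -0.7, -319.4] [-0.0, 0.0, 0.004] dist 374 deg 0.2
```

Request:
play_rows(
  moves=[
    [-10, 0, -16, 0, 0, 0, 1],
    [-28, 0, -46, 0, 0, 0, 1],
    [-47, 0, -77, 0, 0, 0, 1],
    [-66, 0, -108, 0, 0, 0, 1],
    [-85, 0, -139, 0, 0, 0, 1],
  ],
)

```text
time: 14.28
tcp_pos: [0.5431, -0.1543, 0.3865]
ee_rot: [0.706, -0.706, 0.034, -0.033]
wrist_force: [0.6, -0.2, -0.9]
finger_gap: 0.211
```

Request:
play_rows(
  moves=[
    [-19, 0, -31, 0, 0, 0, 1],
    [-38, 0, -62, 0, 0, 0, 1],
    [-57, 0, -93, 0, 0, 0, 1],
    [-76, 0, -124, 0, 0, 0, 1],
    [-92, 0, -151, 0, 0, 0, 1],
  ],
)

```text
time: 14.7
tcp_pos: [0.4366, -0.2962, 0.3867]
ee_rot: [0.706, -0.706, 0.034, -0.034]
wrist_force: [1.4, 0.8, -1.8]
finger_gap: 0.211
```

Run:
```python
from h import *
plan([(.4184,-.3223,.3256,84.1)])
```

```text
[-15.6, 61.1, -27.7] [-0.0, 0.007, -0.001] dist 69 deg 0.4
```

Request:
play_rows(
  moves=[
    [-8, 0, -15, 0, 0.007, 0, 1],
    [-16, 0, -28, 0, 0.007, 0, 1],
    [-16, 15, -28, 0, 0.007, 0, 1],
    [-16, 38, -28, 0, 0.007, 0, 1],
    [-16, 60, -28, 0, 0.007, 0, 1],
  ],
)

```text
time: 15.12
tcp_pos: [0.4197, -0.3209, 0.3255]
ee_rot: [0.706, -0.706, 0.037, -0.036]
wrist_force: [0.4, -0.0, -2.6]
finger_gap: 0.213
```

Request:
play_rows(
  moves=[
    [0, 0, 0, 0, 0, 0, 1],
    [0, 0, 0, 0, 0, 0, 1],
    [0, 0, 0, 0, 0, 0, 1],
  ],
)

```text
time: 15.37
tcp_pos: [0.42, -0.321, 0.3284]
ee_rot: [-0.706, 0.706, -0.036, 0.036]
wrist_force: [-0.3, -0.6, -1.1]
finger_gap: 0.215
```

Run:
```python
from h import *
from rig import r
c=r.capture("side"); cv2.imwrite("pics/s11.png",cv2.resize(c["frame"][150:430,300:540,::-1],None,fx=2.1,fy=2.1))
o=r.get_obs(); t=o["tcp_pos"]; print(t,o["wrist_force"],o["finger_gap"])
P=cloud(c).reshape(-1,3); w=P[(abs(P[:,0]-t[0])<.02)&(abs(P[:,1]-t[1])<.04)&(P[:,2]>.15)&(P[:,2]<.24)]
v=w[(w[:,2]>t[2]-.1186-.031)]
print("ring",len(v),v.min(0),v.max(0),(v.min(0)+v.max(0))/2)
m=cv2.fitLine(v[:,:2].astype(np.float32),cv2.DIST_L2,0,.001,.001).ravel(); print(np.degrees(np.arctan2(m[1],m[0])))
# left and right rim rows at ring center
for z in np.arange(.17,.245,.006):
    q=v[(v[:,2]>z)&(v[:,2]<z+.006)]
    if len(q): print(z.round(3),len(q),q[:,:2].min(0).round(4),q[:,:2].max(0).round(4))
plan([(.4184,-.3223,.3256,84.1)])
```

```text
[ 0.42007997 -0.32107633  0.32890888] [ 0.70252885  0.67833772 -0.85135731] 0.20929063225611955
ring 463 [ 0.40962559 -0.35198269  0.1794631 ] [ 0.42401194 -0.29322594  0.23980792] [ 0.41681876 -0.32260432  0.20963551]
84.364174
0.176 6 [ 0.4129 -0.3259] [ 0.4166 -0.321 ]
0.182 52 [ 0.4136 -0.3362] [ 0.4224 -0.3065]
0.188 76 [ 0.4128 -0.3455] [ 0.423  -0.2984]
0.194 45 [ 0.4119 -0.3488] [ 0.4235 -0.2974]
0.2 35 [ 0.4119 -0.3504] [ 0.423  -0.2937]
0.206 46 [ 0.4113 -0.352 ] [ 0.424  -0.2932]
0.212 31 [ 0.4123 -0.3505] [ 0.4232 -0.2938]
0.218 42 [ 0.4109 -0.3501] [ 0.4208 -0.2957]
0.224 47 [ 0.4129 -0.3478] [ 0.4198 -0.2967]
0.23 68 [ 0.4116 -0.343 ] [ 0.4212 -0.3002]
0.236 15 [ 0.4096 -0.3353] [ 0.4205 -0.3167]
[-1.5, 3.3, -1.4] [0.001, 0.001, 0.001] dist 4 deg 0.1
```

View pics/s11.png

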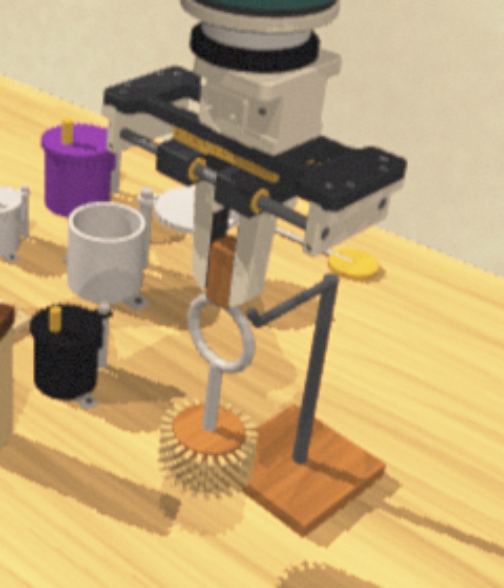

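Request:
play_rows(
  moves=[
    [8, 2, -1, 0, 0, 0, 1],
    [20, 2, -1, 0, 0, 0, 1],
    [33, 2, -1, 0, 0, 0, 1],
    [46, 2, -1, 0, 0, 0, 1],
    [58, 2, -1, 0, 0, 0, 1],
  ],
)

```text
time: 15.83
tcp_pos: [0.479, -0.3283, 0.326]
ee_rot: [-0.706, 0.706, -0.036, 0.036]
wrist_force: [0.1, -0.5, -1.1]
finger_gap: 0.212
```

Request:
play_rows(
  moves=[
    [5, 0, 0, 0, 0, 0, 1],
    [5, 0, 0, 0, 0, 0, 1],
    [5, 0, 0, 0, 0, 0, 1],
  ],
)

```text
time: 16.08
tcp_pos: [0.4825, -0.3287, 0.3256]
ee_rot: [0.706, -0.706, 0.036, -0.036]
wrist_force: [-0.5, 0.3, -1.5]
finger_gap: 0.212
```

Run:
```python
from h import *
from rig import r
c=r.capture("side"); cv2.imwrite("pics/s12.png",cv2.resize(c["frame"][200:420,340:520,::-1],None,fx=2.6,fy=2.6))
o=r.get_obs(); t=o["tcp_pos"]; print(t,o["wrist_force"],o["finger_gap"])
plan([(.4833,-.3290,.3006,84.1)])
```

```text
[ 0.48216399 -0.32869297  0.3257275 ] [ 0.26005486 -0.37208738 -0.63769102] 0.2121892986258255
[1.2, 25.1, -0.2] [-0.0, 0.0, -0.0] dist 25 deg 0.0
```

View pics/s12.png

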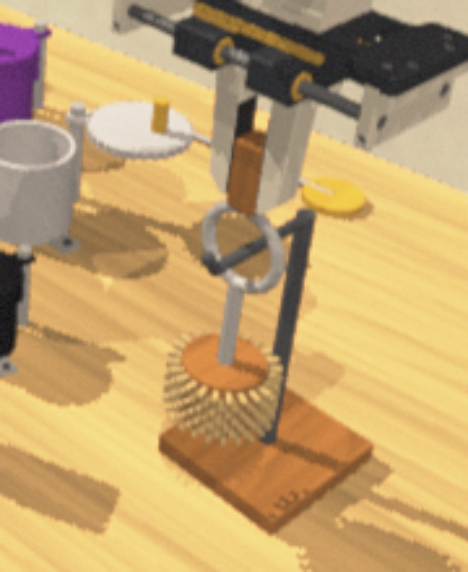

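Request:
play_rows(
  moves=[
    [1, 6, 0, 0, 0, 0, 1],
    [1, 13, 0, 0, 0, 0, 1],
    [1, 19, 0, 0, 0, 0, 1],
    [1, 22, 0, 0, 0, 0, 1],
    [1, 22, 0, 0, 0, 0, 1],
  ],
)

```text
time: 16.55
tcp_pos: [0.4829, -0.3287, 0.3025]
ee_rot: [0.706, -0.706, 0.037, -0.036]
wrist_force: [0.3, -0.2, -1.2]
finger_gap: 0.213
```

Request:
play_rows(
  moves=[
    [0, 1, 0, 0, 0, 0, 1],
    [0, 2, 0, 0, 0, 0, 1],
    [0, 2, 0, 0, 0, 0, 1],
  ],
)

```text
time: 16.8
tcp_pos: [0.4833, -0.3288, 0.3018]
ee_rot: [-0.706, 0.706, -0.036, 0.036]
wrist_force: [0.1, -0.8, -1.2]
finger_gap: 0.214
```

Run:
```python
from h import *
from rig import r
c=r.capture("side"); cv2.imwrite("pics/s13.png",cv2.resize(c["frame"][200:420,340:520,::-1],None,fx=2.6,fy=2.6))
o=r.get_obs(); t=o["tcp_pos"]; print(t,o["wrist_force"],o["finger_gap"])
```

```text
[ 0.48327598 -0.32882647  0.30186936] [-0.16322512  0.80736171 -1.35901424] 0.2099860959483364
```

View pics/s13.png

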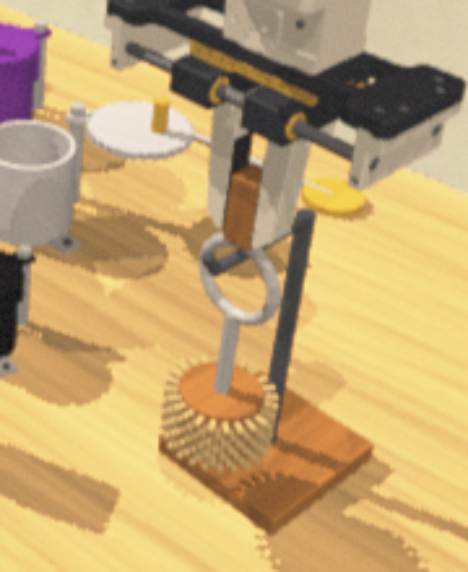

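Not touching yet, so I'll lower by millimetres until the wrist force turns.

Request:
play_rows(
  moves=[
    [0, 1, 0, 0, 0, 0, 1],
    [0, 1, 0, 0, 0, 0, 1],
    [0, 1, 0, 0, 0, 0, 1],
  ],
)

```text
time: 17.1
tcp_pos: [0.4833, -0.3288, 0.3008]
ee_rot: [-0.706, 0.706, -0.036, 0.036]
wrist_force: [0.2, 0.4, -1.9]
finger_gap: 0.21
```

Request:
play_rows(
  moves=[
    [0, 1, 0, 0, 0, 0, 1],
    [0, 1, 0, 0, 0, 0, 1],
    [0, 1, 0, 0, 0, 0, 1],
  ],
)

```text
time: 17.35
tcp_pos: [0.4833, -0.3289, 0.3003]
ee_rot: [-0.706, 0.706, -0.036, 0.037]
wrist_force: [-1.3, 0.9, 6.0]
finger_gap: 0.216
```

Request:
play_rows(
  moves=[
    [0, 0, 0, 0, 0, 0, 0.7],
    [0, 0, 0, 0, 0, 0, 0.6],
    [0, 0, 0, 0, 0, 0, 0.5],
    [0, 0, 0, 0, 0, 0, 0.4],
    [0, 0, 0, 0, 0, 0, 0.4],
  ],
)

```text
time: 17.77
tcp_pos: [0.4832, -0.3288, 0.2996]
ee_rot: [0.706, -0.706, 0.036, -0.036]
wrist_force: [-0.6, -0.1, -0.6]
finger_gap: 0.522
```

Run:
```python
from h import *
from rig import r
c=r.capture("side"); cv2.imwrite("pics/s14.png",cv2.resize(c["frame"][200:420,340:520,::-1],None,fx=2.6,fy=2.6))
o=r.get_obs(); t=o["tcp_pos"]; print(t,o["wrist_force"],o["finger_gap"])
```

```text
[ 0.48323195 -0.32882355  0.29962008] [ 0.56539571 -0.08431257  0.51662784] 0.5620684938578777
```

View pics/s14.png

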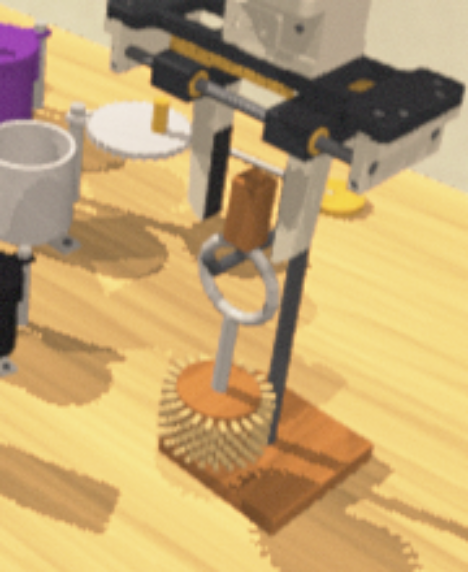

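Hanging free between the open fingers. Now straight up.

Request:
play_rows(
  moves=[
    [0, -5, 0, 0, 0, 0, 0.2],
    [0, -25, 0, 0, 0, 0, 0],
    [0, -55, 0, 0, 0, 0, 0],
    [0, -90, 0, 0, 0, 0, 0],
    [0, -120, 0, 0, 0, 0, 0],
  ],
)

```text
time: 18.23
tcp_pos: [0.483, -0.3287, 0.4221]
ee_rot: [-0.706, 0.706, -0.036, 0.037]
wrist_force: [0.2, -0.4, 0.7]
finger_gap: 0.912
```

Request:
play_rows(
  moves=[
    [-15, 0, 25, 0, 0, 0, 0],
    [-35, 0, 55, 0, 0, 0, 0],
    [-50, 0, 85, 0, 0, 0, 0],
    [-70, 0, 115, 0, 0, 0, 0],
    [-80, 0, 130, 0, 0, 0, 0],
  ],
)

```text
time: 18.65
tcp_pos: [0.4155, -0.1889, 0.4207]
ee_rot: [-0.706, 0.706, -0.036, 0.037]
wrist_force: [-0.3, -0.4, 0.4]
finger_gap: 1.002
```

Request:
play_rows(
  moves=[
    [-10, 0, 30, 0, 0, 0, 0],
    [-20, 0, 60, 0, 0, 0, 0],
    [-30, 0, 90, 0, 0, 0, 0],
    [-30, 0, 100, 0, 0, 0, 0],
    [-30, 0, 100, 0, 0, 0, 0],
  ],
)

```text
time: 19.07
tcp_pos: [0.3972, -0.0871, 0.4206]
ee_rot: [-0.706, 0.706, -0.035, 0.036]
wrist_force: [0.6, -0.9, 0.2]
finger_gap: 1.0
```

Run:
```python
from h import *
from rig import r
for n in("side","top"):
    c=r.capture(n); cv2.imwrite(f"pics/{n}15.png",c["frame"][:,:,::-1])
    P=cloud(c).reshape(-1,3)
    p=P[(np.hypot(P[:,0]-.6987,P[:,1]+.0295)<.1)&(P[:,2]>.115)&(P[:,2]<.125)]
    if len(p): d=p.mean(0)[:2]-[.6987,-.0295]; print(n,"lid",np.arctan2(d[1],d[0])+np.pi+.113)
    w=P[(np.hypot(P[:,0]-.483,P[:,1]+.329)<.045)&(P[:,2]>.21)&(P[:,2]<.28)]; print(n,"grip",len(w),w.min(0) if len(w) else 0,w.max(0) if len(w) else 0)
    w=P[(np.hypot(P[:,0]-.483,P[:,1]+.329)<.045)&(P[:,2]>.085)&(P[:,2]<.105)]; print("head top",len(w),w.mean(0) if len(w) else 0)
    for nm,a,b in(("p1",.374,.117),("p2",.378,-.1155)):
        w=P[(np.hypot(P[:,0]-a,P[:,1]-b)<.05)&(P[:,2]>.13)&(P[:,2]<.15)]
        if len(w)>5: print(nm,len(w),cv2.minAreaRect(w[:,:2].astype(np.float32)*1000))
o=r.get_obs(); print(o["time"],o["tcp_pos"],o["wrist_force"])
```

```text
side lid 2.0470027452889696
side grip 527 [ 0.44690849 -0.34112096  0.21011205] [ 0.49119583 -0.31903038  0.25769675]
head top 953 [ 0.47625006 -0.33150494  0.09396129]
p1 337 ((374.06939697265625, 116.58727264404297), (47.101295471191406, 44.64896774291992), 38.57691192626953)
p2 509 ((378.0604553222656, -115.91230010986328), (47.06703186035156, 44.278900146484375), 20.739290237426758)
top lid 2.0378715572303476
top grip 321 [ 0.47055948 -0.34124921  0.21143441] [ 0.49147616 -0.31836967  0.25819055]
head top 275 [ 0.50092248 -0.32661116  0.09332196]
p1 651 ((373.69671630859375, 117.63351440429688), (44.11601257324219, 44.204627990722656), 39.41484069824219)
19.1667 [ 0.39760859 -0.08897657  0.42000563] [ 0.23865677  0.42677106 -0.40994869]
```

View pics/side15.png

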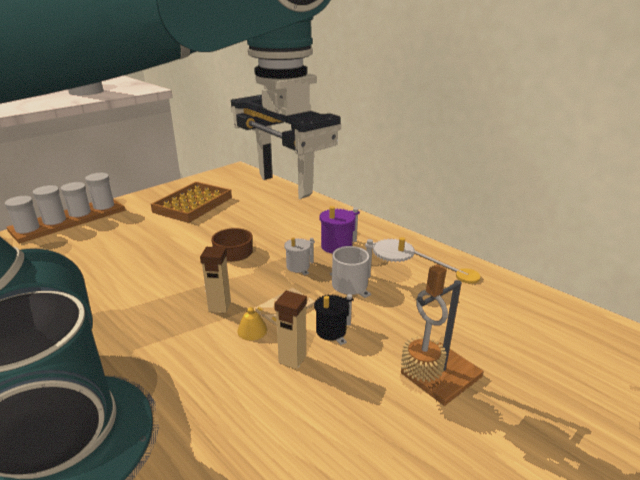

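View pics/top15.png

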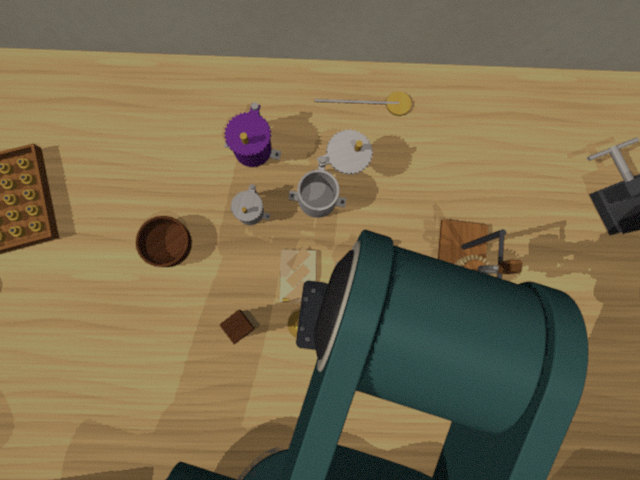

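Run:
```python
from rig import r
print(r.close_job())
```

```text
the job is handed in; nothing more can be done
None
```

The job is done and handed in at about 19 s. I swung the large white canister's lid aside, brushed the canister out with three strokes and hung the brush on the hook by its ring.

**Last checks:**
- **Lid:** it stands open at about 2.04 rad, and the mouth is clear.
- **Brush:** the side picture shows it hanging on the prong near the seat with the gripper well clear. The grip top is at 0.258 m and the head top at about 0.094 m, close to the expected 0.256 and 0.096.
- **Other things:** the whistle pipes measure within about 1 mm of where they started. I did not measure the bell and bird door again, but they look unmoved in the last pictures.

**What was not exact:**
- **Canister centre:** the lid was not quite at its zero angle at the start, so the centre I first took from it was 7 mm off. I measured the rim again before putting the brush in.
- **Stroke depth:** at the second bottom the brush touched the floor, with a wrist force of about 44 N, under the 120 N limit. It may have slipped about 1 mm in the grip then. By my estimate the first stroke reached the floor to within a millimetre and the third stopped about 3 mm above it.

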